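Load the next heel block into the drilling jig and hold it in the corner

ROBOT

A 6-joint arm with a two-finger parallel gripper is mounted at the origin on a cart in front of the work surface, level with it; the furniture and walls round the work are solid. World frame = base frame: x ahead of the robot, y to its left, z up, the work surface at z = 0. Lengths are in m, angles in rad, forces in N, time in s.
With the tool pointing down it reaches from about 0.425 to 0.95 m from the base axis. Payload 3.5 kg.
Tool frame: the origin (TCP) lies at the very end of the fingers, on their centre line; the grasp point (between the pads) lies ctrl.tcp_to_grasp behind it (ctrl.tcp_to_grasp is the distance from the TCP to the grasp point, in m); z points along the fingers, y is the line along which they close (so a half turn about z gives the same grasp; the last joint's range is limited). The gripper opens to 85 mm and grips with 20 to 120 N. Pads are 22 mm wide; open, the fingers measure 114 mm over their backs; the gripper's body (76 mm by 85 mm) begins 54 mm behind the grasp point. The pads swing forward as they close: fully open they stand 13 mm farther back than shut.
Start: joints at [-1.343, 0.286, 1.577, -0, 1.279, -0.15], TCP at [0.249, -0.627, 0.231] pointing down, gripper open.
Joint ranges: [-2.77, 2.77], [-0.9, 2.22], [0.21, 2.48], [-1.53, 4.67], [0.24, 2.81], [-2.84, 2.84]. Speed limits (rad/s): [2.79, 2.79, 3.14, 3.14, 3.14, 3.14].

INTERFACE

Orientations are given as a unit quaternion [x, y, z, w].
In Python, from plant import ctrl gives the robot as it stands.
- The arm moves only by the shell command python3 -m inch 'ROWS' [FORCE]. ROWS is JSON, a list of rows, each an object with "slide": the shift along the tool's x, y, z in cm, a list of three; "turn": the turn about the tool's z in rad; "grip": the finger opening in cm, from 0 to 8.54. A call has 1 to 20 rows; each row is the pose to reach, as a shift and turn from the pose commanded when the call began, along the tool's axes at that moment; what a row does not reach only later rows make up. A row lasts 1/10 s, in which the tool goes at most 50 mm and 8.59 degrees, less where a joint would pass 70% of its speed; a pose out of reach is approached as far as the arm can. A call with a gripper value outside its range is refused whole. The fingers move at their own pace and stop on an object; FORCE is the grip in N (left out, the last holds). Time passes only in rows, so rows that repeat a pose let the fingers close. It gives the time, the measured TCP pose, the force, the opening and the grip force at its end, in the units of the state.
- ctrl.get_state(): the state, without advancing time (a new reading comes with each control period).
- ctrl.read_camera(name): name is "side" or "top"; returns (picture, depth): 480x640x3 uint8, red, green, blue; 480x640 float32, m along the optical axis (not along the pixel's ray), 0 where there is no reading.
- ctrl.camera_info(name): a dict with "K" (3x3 intrinsics, pixels), "camera_from_world" (4x4, takes a point from world to camera coordinates). Camera axes: x right, y down, z forward; pixel columns grow to the right and rows downward; lengths in m; the calibration is good to about 2 mm. A picture is of the moment at which its call begins. camera_info takes no time and is no camera call.
- ctrl.sign_off(): hands the job in; it is judged then, once.
The state is a dict: "time": time; "qpos": joint angles; "dq": joint speeds; "joint_efforts": joint torques, N m; "eef_pos": TCP position; "tcp_rot": TCP orientation; "contact_force": force on the tool from outside, world axes, zero at the start; "wrist_torque": the same for the moment, N m; "opening": opening from 0.0 (shut) to 1.0 (fully open); "finger_force": force on a finger pad.
Only numpy, scipy, OpenCV 4.12 (cv2) and the standard library are available. Lean on these libraries where they do the work, as an engineer would, in place of code of your own. Each camera call takes 0.05 s, during which the arm holds its last target. There are 200 camera calls.

TASK

The drilled heel block (two holes in its top) is still in the corner-stop jig: lift it out and set it down flat in the empty tray, and let go of it. Then bring the undrilled block from the other tray to the jig, flat on the jig plate, with a long side against the far fence and an end against the left stop, and keep it pressed against both at once, squarely, with a steady push of several newtons on each; finish while still holding and pressing it so, ready for drilling. Leave the jar, spool, awl and bone folder alone.

Things in the scene. Friction and masses are not known exactly. Their poses are not given: they have to be found in the camera images.
- jig: (All sizes in these notes are in mm.) Fixed drilling jig: square aluminium plate 150x150x8 with two low steel bars on it that make a corner, all polished smooth (wood slides on it with friction about 0.25). Origin: centre of its underside, on the table top; x points to the far fence, y to the left stop, z up; the jig is turned up to 0.3 rad. Plate top is 8 above the origin.
- jig_corner (a point): The point on the plate top (8 above the table) where the planes of the faces of far fence and left stop meet; axes as the jig's. A block fully home in the corner has its centre at (-24, -37.5, +25) from here along the jig's axes.
- far_fence: Far fence: steel bar, 15 thick, 98 long, 12 high above the plate (top 20 above the table), fixed on the jig. Origin: on its working face at plate-top level; the face looks to the jig's -x. The bar runs along the jig's y, from y = -63 to +35 in the jig's frame, and stops 15 short of the corner.
- left_stop: Left stop: steel bar, 15 thick, 70 long, 12 high above the plate, fixed on the jig. Origin: on its working face at plate-top level; the face looks to the jig's -y. The bar runs along the jig's x, from x = -35 to +35 in the jig's frame, and stops 10 short of the corner.
- tray_full: The tray in which the undrilled block stands at the start. Fixed shallow open plywood tray, outside 105 (its x) x 125 (its y) x 16 high, walls 4 thick, floor 4 thick (a block in it stands 4 above the table top). Origin: centre of its underside, on the table top; z up. Its left or right place changes.
- tray_empty: The tray that is empty at the start; the drilled block goes here, anywhere inside, flat on its floor. Fixed shallow open plywood tray, outside 105 (its x) x 125 (its y) x 16 high, walls 4 thick, floor 4 thick (a block in it stands 4 above the table top). Origin: centre of its underside, on the table top; z up. Its left or right place changes.
- blank_centre (a point): Centre (half-way up) of the undrilled heel block: plain beech block 48 (its x) x 75 (its y) x 50 high, about 0.12 kg, loose, its long side roughly along the tray's y; z up. Grip across the 48 width, over the low tray walls and jig bars. Bearing down hard on the jig plate adds friction that can be mistaken for touching a stop.
- drilled_centre (a point): Centre (half-way up) of the drilled heel block: same wood and size, 48 (its x) x 75 (its y) x 50 high, with two 14 wide holes in its top; loose, stands on the jig plate at the start, a few mm short of the fence and stop, its y roughly along the jig's y; z up.
- blank: The undrilled block itself; origin at the centre of its underside, axes as point blank_centre.
- drilled: The drilled block itself; origin at the centre of its underside, axes as point drilled_centre.
- paste_jar_b: Bystander, leave alone: plastic paste jar with a white screw lid, 69x69x73. Origin: centre of its underside.
- spool_b: Bystander, leave alone: spool of thread with wooden flanges, 46x46x60. Origin: centre of its underside.
- awl_b: Bystander, leave alone: awl with a brown wooden handle, lying, 31x154x31. Origin: centre of its underside.
- folder_b: Bystander, leave alone: flat pale bone folder, lying, 20x136x6. Origin: centre of its underside.

How it is judged:
At the end, for the whole second after the job is handed in: Drilled block flat, released, in the formerly empty tray (within 40 mm of its centre). Undrilled block flat on the jig plate (2.5 mm), square within 2 degrees, within 3 mm of home, pressed by the fingers with over 2 N on far fence and left stop each (horizontal distance between drilled_centre and tray_empty below 0.04 m and z of drilled_centre in the frame of tray_empty below 0.032 m and angle between drilled_centre's own z axis and vertical below 0.1 rad and linear speed of drilled below 0.02 m/s and contact force between drilled and the fingers below 0.1 N and contact force between blank and far_fence above 2 N and contact force between blank and left_stop above 2 N and contact force between blank and the fingers above 2 N and angle between the y axis of blank_centre and the y axis of jig, either way round below 0.035 rad and angle between blank_centre's own z axis and vertical below 0.035 rad and x of blank_centre in the frame of jig_corner above -0.027 m and y of blank_centre in the frame of jig_corner above -0.0405 m and z of blank_centre in the frame of jig_corner below 0.0275 m); the arm keeps its last pose, push and grip.
It fails at once if plastic paste jar with a white screw lid was moved more than 30 mm (distance of paste_jar_b from where it was at the start of the episode above 0.03 m).
It fails at once if spool of thread with wooden flanges was moved more than 30 mm (distance of spool_b from where it was at the start of the episode above 0.03 m).
It fails at once if awl with a brown wooden handle was moved more than 30 mm (distance of awl_b from where it was at the start of the episode above 0.03 m).
It fails at once if flat pale bone folder was moved more than 30 mm (distance of folder_b from where it was at the start of the episode above 0.03 m).
It also fails if it takes over 72 s, if anything falls off the work surface, if the arm or the gripper's body presses on something with over 40 N, if the wrist force passes 120 N, or if a joint passes its speed limit or range.

## Working session

There is one attempt and no reset: what is moved stays moved. The work goes in short steps, Python scripts to look and compute and a shell command to move; the robot and the scene stay as the last step left them, time stands still between calls to the robot, and variables do not carry over. Pictures are saved under pics/ and viewed, at most 10 in all, crops included, and the job is handed in when it is done.

```bash
mkdir -p pics; ls
python3 - <<'E'
from plant import ctrl
import cv2,numpy as np
for n in("top","side"):
    p,d=ctrl.read_camera(n); cv2.imwrite(f"pics/{n}0.png",p[:,:,::-1]); np.save(f"{n}0.npy",d)
    i=ctrl.camera_info(n); print(n,i["K"],np.linalg.inv(i["camera_from_world"]).round(3))
print(ctrl.get_state(),ctrl.tcp_to_grasp)
E
```

```text
pics
top [[547.84987874   0.         317.79386747]
 [  0.         547.84987874 236.75494808]
 [  0.           0.           1.        ]] [[-0.012 -0.99   0.143  0.392]
 [-1.     0.014  0.009  0.015]
 [-0.011 -0.143 -0.99   1.302]
 [ 0.     0.     0.     1.   ]]
side [[541.61686292   0.         321.7883101 ]
 [  0.         541.61686292 236.7958304 ]
 [  0.           0.           1.        ]] [[ 0.979  0.176 -0.107  0.677]
 [ 0.206 -0.846  0.492 -0.595]
 [-0.004 -0.504 -0.864  1.081]
 [ 0.     0.     0.     1.   ]]
{'time': 0.1, 'qpos': array([-1.34301900e+00,  2.87112340e-01,  1.57806192e+00, -1.44858493e-05,
        1.27858926e+00, -1.49987084e-01]), 'dq': array([ 0.00031333, -0.00197141, -0.00213244,  0.0007167 ,  0.0003494 ,
        0.00055324]), 'joint_efforts': array([ 6.41889910e-04, -4.07296014e+01, -2.93700671e+01, -1.54176282e-04,
        3.38169237e-03, -1.50229120e-06]), 'eef_pos': array([ 0.24886357, -0.62679814,  0.23004502]), 'tcp_rot': array([ 9.82213755e-01,  1.87763045e-01, -4.91359225e-05, -1.08434580e-03]), 'contact_force': array([-0.80092872,  0.08781665,  0.14891107]), 'wrist_torque': array([-0.08080396,  0.00292561,  0.00702094]), 'finger_force': 0.0, 'opening': 0.9964268960128467} 0.0187
```

View pics/top0.png

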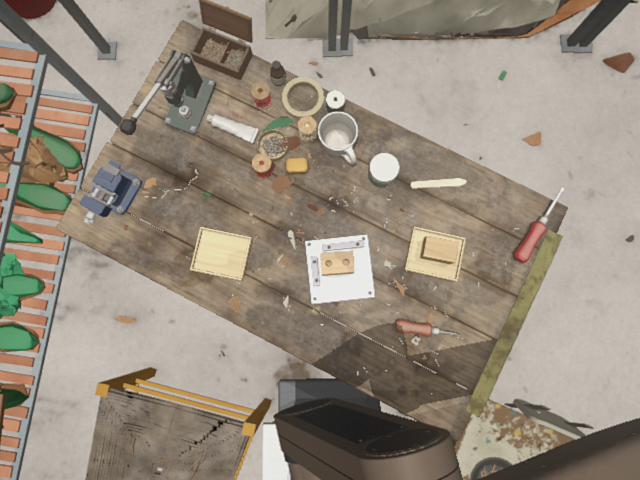

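View pics/side0.png

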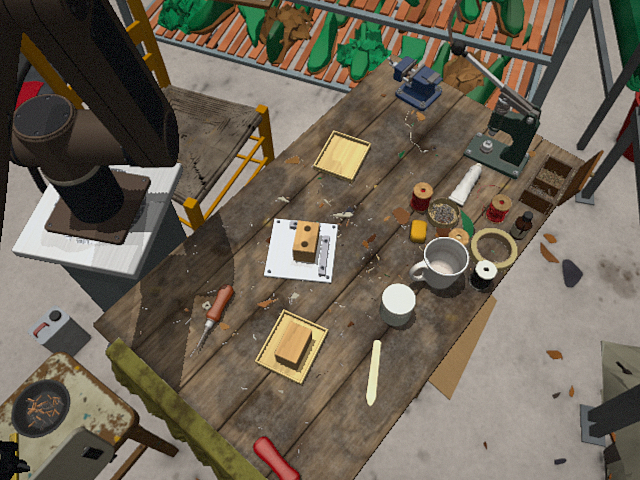

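The top view shows the empty tray at about (221,253), the jig with the drilled block at (338,264), the far fence at (344,244), the left stop at (314,270), the full tray with the blank at (437,252), the jar at (384,169), the awl at (425,328), the folder at (438,183) and the spool at (307,128). The side view agrees.

```bash
cat > h.py <<'E'
import numpy as np,cv2
from plant import ctrl
def cloud(n,d):
    i=ctrl.camera_info(n);K=i["K"];T=np.linalg.inv(i["camera_from_world"])
    v,u=np.mgrid[:480,:640]; c=np.stack([(u-K[0,2])/K[0,0]*d,(v-K[1,2])/K[1,1]*d,d],-1)
    return c@T[:3,:3].T+T[:3,3]
def rect(P,m):
    q=P[m]; r=cv2.minAreaRect((q[:,:2]*1000).astype(np.float32)); return len(q),np.round(np.concatenate([r[0],r[1],[r[2]]]),1),q[:,2].mean().round(4)
def box(P,u0,u1,v0,v1):
    m=np.zeros(P.shape[:2],bool);m[v0:v1,u0:u1]=1;return m
E
python3 - <<'E'
from h import *
B={"top":dict(jig=(300,380,230,308),full=(400,472,220,286),empty=(184,258,222,284)),
"side":dict(jig=(258,346,210,290),full=(250,332,305,388),empty=(308,376,126,186))}
for n in B:
    P=cloud(n,np.load(n+"0.npy"));z=P[...,2];im=cv2.imread(f"pics/{n}0.png");s=im.max(2).astype(int)-im.min(2)
    for k,b in B[n].items():
        m=box(P,*b)
        if k!="empty": print(n,k,"blocktop",*rect(P,m&(z>(.047))&(z<.066)))
        if k=="jig": print(n,"plate",*rect(P,m&(z>.002)&(z<.03)&(s<25)&(im.min(2)>150)))
        else: print(n,k,"tray",*rect(P,m&(z>.009)&(z<.022)))
t=cv2.imread("pics/top0.png")
c=lambda u,v:cv2.resize(t[v:v+75,u:u+100],None,fx=4,fy=4,interpolation=cv2.INTER_CUBIC)
cv2.imwrite("pics/c0.png",np.vstack([np.hstack([c(290,232),c(387,217)]),np.hstack([c(172,217),c(370,290)])]))
E
```

```text
top jig blocktop 639 [512.6 -16.4  48.4  74.9   3.4] 0.0581
top plate 3176 [496.  -34.7 166.1 171.    5.5] 0.0098
top full blocktop 693 [ 540.8 -254.5   75.9   48.3   77.4] 0.0541
top full tray 454 [ 522.1 -246.   125.4  133.7   76.6] 0.0152
top empty tray 420 [543.  257.8 126.7 105.6  77.6] 0.0147
side jig blocktop 688 [513.9 -16.7  48.2  78.8   3.6] 0.0573
side plate 2576 [504.1 -23.6 149.9 152.7   5.2] 0.0094
side full blocktop 909 [ 542.1 -255.8   75.8   49.    77.3] 0.054
side full tray 647 [ 535.9 -249.9  126.2  106.2   76.2] 0.015
side empty tray 426 [543.7 257.  131.3 106.7  77.7] 0.0143
```

View pics/c0.png

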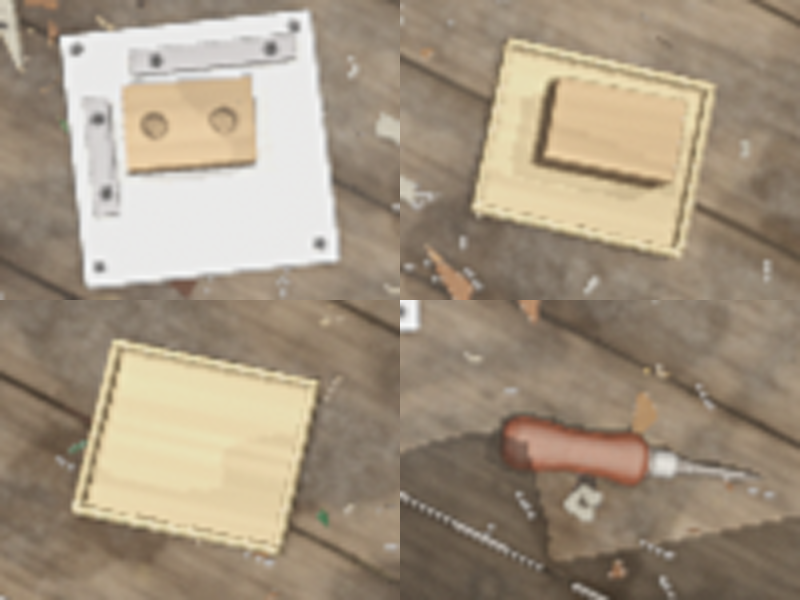

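The crop confirms that the drilled block sits in the jig corner short of both bars, and that the blank stands in the right tray and the left tray is empty. The awl is clear of the path.

```bash
cat >> h.py <<'E'
def go(x,y,z,t):
    "world mm target, block yaw deg -> slide cm, turn rad"
    s=ctrl.get_state();q=s["tcp_rot"];from_=s["eef_pos"]
    from scipy.spatial.transform import Rotation as R
    r=R.from_quat(q);X=r.as_matrix()[:,0];phi=np.arctan2(X[1],X[0])
    d=r.inv().apply(np.array([x,y,z])/1000-from_)*100
    w=(np.radians(t+90)-phi+np.pi)%(2*np.pi)-np.pi
    print("slide",d.round(2),"turn",round(-w,3),"| f",s["contact_force"].round(1),"open",s["opening"].round(3),"ff",round(s["finger_force"],1),"t",s["time"],"yaw",np.degrees(phi).round(2)-90)
E
python3 -c "from h import *;go(513.3,-16.5,130,3.5)"
```

```text
Traceback (most recent call last):
  File "h.py", line 18, in go
    print("slide",d.round(2),"turn",round(-w,3),"| f",s["contact_force"].round(1),"open",s["opening"].round(3),"ff",round(s["finger_force"],1),"t",s["time"],"yaw",np.degrees(phi).round(2)-90)
                                                                                         ^^^^^^^^^^^^^^^^^^
AttributeError: 'float' object has no attribute 'round'
```

```bash
sed -i 's/s\["opening"\].round(3)/round(s["opening"],3)/' h.py
python3 -c "from h import *;go(513.3,-16.5,130,3.5)"
```

```text
slide [ 47.09 -46.95  10.12] turn -1.254 | f [-0.8  0.1  0.1] open 0.996 ff 0.0 t 0.1 yaw -68.36
```

```bash
python3 -m inch '[{"slide":[47.1,-46.95,8],"turn":-1.254,"grip":8.54},{"slide":[47.1,-46.95,8],"turn":-1.254,"grip":8.54},{"slide":[47.1,-46.95,8],"turn":-1.254,"grip":8.54},{"slide":[47.1,-46.95,8],"turn":-1.254,"grip":8.54},{"slide":[47.1,-46.95,8],"turn":-1.254,"grip":8.54},{"slide":[47.1,-46.95,8],"turn":-1.254,"grip":8.54},{"slide":[47.1,-46.95,8],"turn":-1.254,"grip":8.54},{"slide":[47.1,-46.95,8],"turn":-1.254,"grip":8.54},{"slide":[47.1,-46.95,8],"turn":-1.254,"grip":8.54},{"slide":[47.1,-46.95,8],"turn":-1.254,"grip":8.54},{"slide":[47.1,-46.95,8],"turn":-1.254,"grip":8.54},{"slide":[47.1,-46.95,8],"turn":-1.254,"grip":8.54},{"slide":[47.1,-46.95,8],"turn":-1.254,"grip":8.54},{"slide":[47.1,-46.95,8],"turn":-1.254,"grip":8.54},{"slide":[47.1,-46.95,8],"turn":-1.254,"grip":8.54},{"slide":[47.1,-46.95,8],"turn":-1.254,"grip":8.54},{"slide":[47.1,-46.95,8],"turn":-1.254,"grip":8.54},{"slide":[47.1,-46.95,8],"turn":-1.254,"grip":8.54}]'
python3 -c "from h import *;go(513.3,-16.5,24,3.5)"
```

```text
time: 1.9
eef_pos: [0.5134, -0.0184, 0.1515]
tcp_rot: [0.686, 0.728, 0.0, 0.0]
contact_force: [-0.3, 0.7, 0.1]
opening: 0.999
finger_force: 0.0
slide [ 0.19 -0.   12.75] turn -0.002 | f [-0.3  0.7  0.1] open 0.999 ff 0.0 t 1.9 yaw 3.3900000000000006
```

```bash
python3 -m inch '[{"slide":[0.2,0,3],"turn":0,"grip":8.54},{"slide":[0.2,0,6],"turn":0,"grip":8.54},{"slide":[0.2,0,8],"turn":0,"grip":8.54},{"slide":[0.2,0,10],"turn":0,"grip":8.54},{"slide":[0.2,0,11.5],"turn":0,"grip":8.54},{"slide":[0.2,0,12.5],"turn":0,"grip":8.54},{"slide":[0.2,0,12.7],"turn":0,"grip":8.54},{"slide":[0.2,0,12.7],"turn":0,"grip":8.54},{"slide":[0.2,0,12.7],"turn":0,"grip":6.5},{"slide":[0.2,0,12.7],"turn":0,"grip":5.5},{"slide":[0.2,0,12.7],"turn":0,"grip":5},{"slide":[0.2,0,12.7],"turn":0,"grip":4},{"slide":[0.2,0,12.7],"turn":0,"grip":4},{"slide":[0.2,0,12.7],"turn":0,"grip":4},{"slide":[0.2,0,12.7],"turn":0,"grip":4}]' 40
python3 -c "from h import *;go(543.3,257.5,150,-12.3)"
```

```text
time: 3.4
eef_pos: [0.5142, -0.0153, 0.0251]
tcp_rot: [0.685, 0.728, 0.0, 0.001]
contact_force: [0.2, 0.9, 5.2]
opening: 0.557
finger_force: 43.5
slide [ 27.05   4.59 -12.49] turn 0.276 | f [0.2 0.9 5.2] open 0.557 ff 43.5 t 3.4 yaw 3.5
```

```bash
python3 -m inch '[{"slide":[0,0,-1],"turn":0,"grip":4},{"slide":[0,0,-3],"turn":0,"grip":4},{"slide":[0,0,-6],"turn":0,"grip":4},{"slide":[0,0,-9],"turn":0,"grip":4},{"slide":[3,0.5,-9],"turn":0.03,"grip":4},{"slide":[7,1.2,-9],"turn":0.08,"grip":4},{"slide":[11,2,-9],"turn":0.12,"grip":4},{"slide":[15,2.6,-9],"turn":0.16,"grip":4},{"slide":[19,3.3,-9],"turn":0.2,"grip":4},{"slide":[23,4,-9],"turn":0.24,"grip":4},{"slide":[25.5,4.4,-9],"turn":0.27,"grip":4},{"slide":[27,4.6,-9],"turn":0.276,"grip":4},{"slide":[27,4.6,-9],"turn":0.276,"grip":4},{"slide":[27,4.6,-9],"turn":0.276,"grip":4}]'
python3 - <<'E'
from h import *
go(543.3,257.5,21,-12.3)
p,d=ctrl.read_camera("top");cv2.imwrite("pics/t1.png",cv2.resize(p[150:350,170:437,::-1],None,fx=3,fy=3))
P=cloud("top",d);z=P[...,2]
E
```

```text
time: 4.8
eef_pos: [0.5422, 0.2567, 0.1137]
tcp_rot: [0.779, 0.628, -0.001, -0.0]
contact_force: [-0.4, -0.2, -1.3]
opening: 0.551
finger_force: 43.0
slide [0.11 0.1  9.27] turn 0.001 | f [-0.4 -0.2 -1.3] open 0.551 ff 43.0 t 4.8 yaw -12.269999999999996
```

View pics/t1.png

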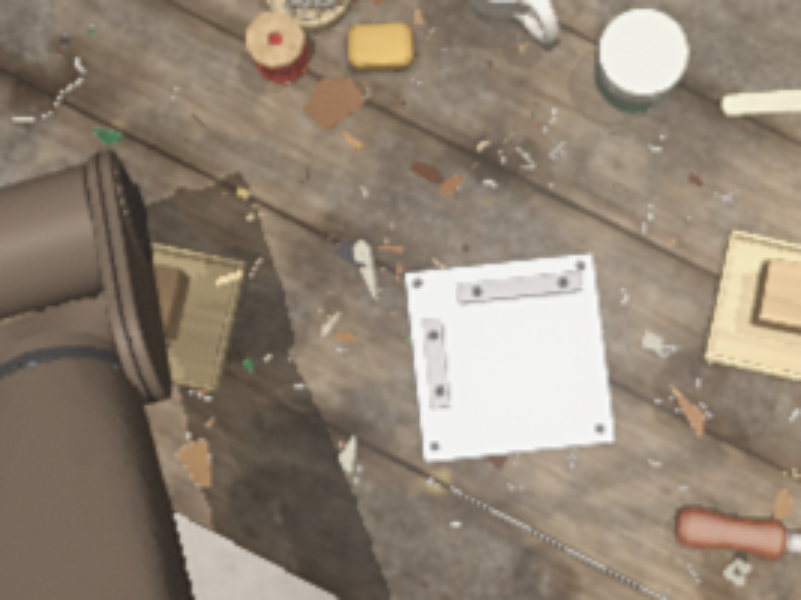

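The drilled block is held over the empty tray. The jig is bare, with plate corners in the crop at (405,272), (592,255), (613,440) and (427,461), and nothing was disturbed.

```bash
python3 -m inch '[{"slide":[0.1,0.1,2],"turn":0,"grip":4},{"slide":[0.1,0.1,4.5],"turn":0,"grip":4},{"slide":[0.1,0.1,6.5],"turn":0,"grip":4},{"slide":[0.1,0.1,7.8],"turn":0,"grip":4},{"slide":[0.1,0.1,8.6],"turn":0,"grip":4},{"slide":[0.1,0.1,9],"turn":0,"grip":4},{"slide":[0.1,0.1,9.2],"turn":0,"grip":4},{"slide":[0.1,0.1,9.2],"turn":0,"grip":4},{"slide":[0.1,0.1,9.2],"turn":0,"grip":4}]'
python3 - <<'E'
from h import *
i=ctrl.camera_info("top");K=i["K"];T=np.linalg.inv(i["camera_from_world"])
c=np.array([(405,272),(592,255),(613,440),(427,461)])/3+[170,150]
r=np.c_[(c-K[:2,2])/K[0,0],np.ones(4)]@T[:3,:3].T; p=T[:3,3]+r*((.008-T[2,3])/r[:,2])[:,None]; p=p[:,:2]*1000
print(p.round(1),p.mean(0).round(1),[np.degrees(np.arctan2(*e[::-1])).round(2) for e in (p[0]-p[1],p[3]-p[2],p[0]-p[3],p[1]-p[2])])
go(543,257,21,-12.3)
E
```

```text
time: 5.75
eef_pos: [0.5448, 0.2581, 0.0233]
tcp_rot: [0.779, 0.627, 0.001, 0.0]
contact_force: [0.3, 0.2, -1.9]
opening: 0.557
finger_force: 42.9
[[ 570.    56.8]
 [ 581.5  -92.1]
 [ 435.  -104.8]
 [ 420.6   41. ]] [501.8 -24.8] [np.float64(94.45), np.float64(95.67), np.float64(6.05), np.float64(4.95)]
slide [-0.14 -0.15  0.23] turn -0.0 | f [ 0.3  0.2 -1.9] open 0.557 ff 42.9 t 5.75 yaw -12.310000000000002
```

```bash
python3 -m inch '[{"slide":[0,0,0.1],"turn":0,"grip":4},{"slide":[0,0,0.2],"turn":0,"grip":4},{"slide":[0,0,0.25],"turn":0,"grip":4},{"slide":[0,0,0.25],"turn":0,"grip":4}]'
python3 -c "from h import *;go(543,257,21,-12.3)"
```

```text
time: 6.15
eef_pos: [0.5446, 0.258, 0.0211]
tcp_rot: [0.779, 0.627, 0.0, 0.0]
contact_force: [-1.9, -0.8, 4.1]
opening: 0.555
finger_force: 43.6
slide [-0.14 -0.14  0.01] turn -0.0 | f [-1.9 -0.8  4.1] open 0.555 ff 43.6 t 6.15 yaw -12.310000000000002
```

Contact at the tray floor; release and rise.

```bash
python3 -m inch '[{"slide":[0,0,0],"turn":0,"grip":5.5},{"slide":[0,0,0],"turn":0,"grip":7},{"slide":[0,0,-0.3],"turn":0,"grip":8.54},{"slide":[0,0,-0.3],"turn":0,"grip":8.54},{"slide":[0,0,-0.3],"turn":0,"grip":8.54},{"slide":[0,0,-0.3],"turn":0,"grip":8.54},{"slide":[0,0,-1.5],"turn":0,"grip":8.54},{"slide":[0,0,-4],"turn":0,"grip":8.54},{"slide":[0,0,-7],"turn":0,"grip":8.54},{"slide":[0,0,-10],"turn":0,"grip":8.54},{"slide":[0,0,-12],"turn":0,"grip":8.54},{"slide":[0,0,-12],"turn":0,"grip":8.54}]'
python3 -c "from h import *;go(541.5,-255.2,140,-12.6)"
```

```text
time: 7.35
eef_pos: [0.5468, 0.2586, 0.145]
tcp_rot: [0.779, 0.627, 0.004, 0.002]
contact_force: [0.4, -0.1, 1.6]
opening: 1.002
finger_force: 0.0
slide [-50.32  10.44   0.37] turn 0.005 | f [ 0.4 -0.1  1.6] open 1.002 ff 0.0 t 7.35 yaw -12.310000000000002
```

```bash
python3 -m inch '[{"slide":[-2,0.4,0],"turn":0,"grip":8.54},{"slide":[-6,1.2,0],"turn":0,"grip":8.54},{"slide":[-50.3,10.4,0],"turn":0,"grip":8.54},{"slide":[-50.3,10.4,0],"turn":0,"grip":8.54},{"slide":[-50.3,10.4,0],"turn":0,"grip":8.54},{"slide":[-50.3,10.4,0],"turn":0,"grip":8.54},{"slide":[-50.3,10.4,0],"turn":0,"grip":8.54},{"slide":[-50.3,10.4,0],"turn":0,"grip":8.54},{"slide":[-50.3,10.4,0],"turn":0,"grip":8.54},{"slide":[-50.3,10.4,0],"turn":0,"grip":8.54},{"slide":[-50.3,10.4,0],"turn":0,"grip":8.54},{"slide":[-50.3,10.4,0],"turn":0,"grip":8.54},{"slide":[-50.3,10.4,0],"turn":0,"grip":8.54},{"slide":[-50.3,10.4,0],"turn":0,"grip":8.54},{"slide":[-50.3,10.4,0],"turn":0,"grip":8.54},{"slide":[-50.3,10.4,0],"turn":0,"grip":8.54}]'
python3 - <<'E'
from h import *
go(541.5,-255.2,22,-12.6)
p,d=ctrl.read_camera("top");cv2.imwrite("pics/t2.png",p[100:350,150:550,::-1].repeat(2,0).repeat(2,1))
P=cloud("top",d);z=P[...,2]
print(rect(P,box(P,184,258,222,284)&(z>.047)&(z<.066)))
E
```

```text
time: 8.95
eef_pos: [0.5385, -0.2542, 0.1396]
tcp_rot: [0.778, 0.628, -0.0, -0.0]
contact_force: [-0.3, 0.1, 1.2]
opening: 0.999
finger_force: 0.0
slide [-0.04  0.32 11.76] turn 0.007 | f [-0.3  0.1  1.2] open 0.999 ff 0.0 t 8.95 yaw -12.200000000000003
(631, array([544.4, 257.1,  76.3,  48.1,  77.8]), np.float64(0.0541))
```

View pics/t2.png

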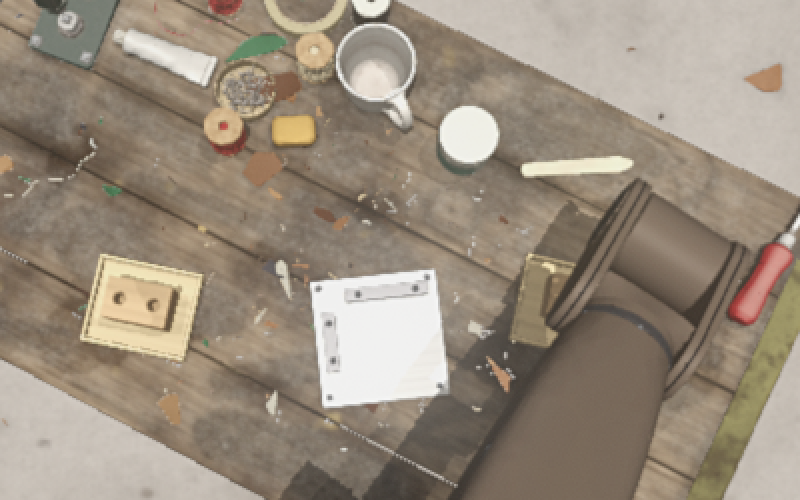

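The drilled block is flat in the left tray (crop 140,300), measured 1 mm from the tray centre at tray-floor height. The arm is over the blank.

```bash
python3 -m inch '[{"slide":[0,0.3,3],"turn":0.007,"grip":8.54},{"slide":[0,0.3,6],"turn":0.007,"grip":8.54},{"slide":[0,0.3,8],"turn":0.007,"grip":8.54},{"slide":[0,0.3,10],"turn":0.007,"grip":8.54},{"slide":[0,0.3,11],"turn":0.007,"grip":8.54},{"slide":[0,0.3,11.6],"turn":0.007,"grip":8.54},{"slide":[0,0.3,11.6],"turn":0.007,"grip":8.54},{"slide":[0,0.3,11.6],"turn":0.007,"grip":8.54},{"slide":[0,0.3,11.6],"turn":0.007,"grip":6.5},{"slide":[0,0.3,11.6],"turn":0.007,"grip":5.5},{"slide":[0,0.3,11.6],"turn":0.007,"grip":5},{"slide":[0,0.3,11.6],"turn":0.007,"grip":4},{"slide":[0,0.3,11.6],"turn":0.007,"grip":4},{"slide":[0,0.3,11.6],"turn":0.007,"grip":4},{"slide":[0,0.3,11.6],"turn":0.007,"grip":4}]' 60
python3 -c "from h import *;go(541.5,-255.2,150,-12.6)"
```

```text
time: 10.5
eef_pos: [0.5419, -0.2569, 0.0247]
tcp_rot: [0.781, 0.624, 0.0, 0.001]
contact_force: [0.8, -0.2, 5.8]
opening: 0.548
finger_force: 63.6
slide [  0.15  -0.06 -12.53] turn -0.002 | f [ 0.8 -0.2  5.8] open 0.548 ff 63.6 t 10.5 yaw -12.719999999999999
```

```bash
python3 -m inch '[{"slide":[0,0,-1],"turn":0,"grip":4},{"slide":[0,0,-3],"turn":0,"grip":4},{"slide":[0,0,-6],"turn":0,"grip":4},{"slide":[0,0,-8],"turn":0,"grip":4},{"slide":[0,0,-8],"turn":0,"grip":4}]'
python3 -c "from h import *;go(513.5,-22,100,5.2)"
```

```text
time: 11.0
eef_pos: [0.5429, -0.2574, 0.1071]
tcp_rot: [0.781, 0.624, 0.001, 0.003]
contact_force: [0.6, -1.2, -0.7]
opening: 0.555
finger_force: 63.1
slide [22.32 -8.06  0.62] turn -0.313 | f [ 0.6 -1.2 -0.7] open 0.555 ff 63.1 t 11.0 yaw -12.719999999999999
```

```bash
python3 -m inch '[{"slide":[2,-0.7,0],"turn":-0.05,"grip":4},{"slide":[5,-1.8,0],"turn":-0.1,"grip":4},{"slide":[9,-3.2,0],"turn":-0.15,"grip":4},{"slide":[13,-4.7,0],"turn":-0.2,"grip":4},{"slide":[17,-6.1,0],"turn":-0.25,"grip":4},{"slide":[20,-7.2,0],"turn":-0.29,"grip":4},{"slide":[22,-7.9,0],"turn":-0.313,"grip":4},{"slide":[22.3,-8.1,0],"turn":-0.313,"grip":4},{"slide":[22.3,-8.1,0],"turn":-0.313,"grip":4},{"slide":[22.3,-8.1,0],"turn":-0.313,"grip":4},{"slide":[22.3,-8.1,0],"turn":-0.313,"grip":4},{"slide":[22.3,-8.1,0],"turn":-0.313,"grip":4}]'
python3 -c "
from h import *
go(513.5,-22,29,5.2)
p,d=ctrl.read_camera('side');cv2.imwrite('pics/s1.png',p[150:330,190:430,::-1].repeat(3,0).repeat(3,1))"
```

```text
time: 12.2
eef_pos: [0.5116, -0.0219, 0.1037]
tcp_rot: [0.675, 0.738, -0.0, -0.0]
contact_force: [-0.1, -0.1, -1.1]
opening: 0.551
finger_force: 63.1
slide [-0.03  0.19  7.47] turn -0.001 | f [-0.1 -0.1 -1.1] open 0.551 ff 63.1 t 12.2 yaw 5.140000000000001
```

View pics/s1.png

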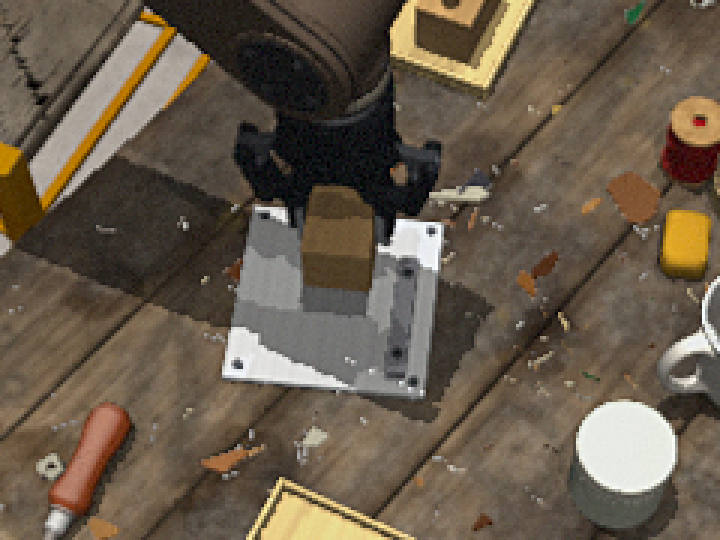

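The blank is held level and square above the plate (crop 338,240), and the fence (400,320) is free.

```bash
python3 -m inch '[{"slide":[0,0.1,2],"turn":0,"grip":4},{"slide":[0,0.1,4],"turn":0,"grip":4},{"slide":[0,0.1,5.5],"turn":0,"grip":4},{"slide":[0,0.1,6.5],"turn":0,"grip":4},{"slide":[0,0.1,7.1],"turn":0,"grip":4},{"slide":[0,0.1,7.3],"turn":0,"grip":4},{"slide":[0,0.1,7.3],"turn":0,"grip":4},{"slide":[0,0.1,7.3],"turn":0,"grip":4}]'
python3 -m inch '[{"slide":[0,0,0.05],"turn":0,"grip":4},{"slide":[0,0,0.1],"turn":0,"grip":4},{"slide":[0,0,0.1],"turn":0,"grip":4}]'
python3 -c "from h import *;go(513.5,-22,29,5.2)"
```

```text
time: 13.05
eef_pos: [0.5131, -0.0211, 0.0316]
tcp_rot: [0.674, 0.739, 0.0, 0.001]
contact_force: [0.0, 0.7, -0.9]
opening: 0.551
finger_force: 63.1
time: 13.35
eef_pos: [0.5125, -0.021, 0.03]
tcp_rot: [0.674, 0.739, 0.0, 0.0]
contact_force: [-0.1, -0.8, -1.0]
opening: 0.553
finger_force: 63.1
slide [-0.11  0.09  0.1 ] turn 0.0 | f [-0.1 -0.8 -1. ] open 0.553 ff 63.1 t 13.35 yaw 5.219999999999999
```

```bash
python3 -m inch '[{"slide":[0,0,0.05],"turn":0,"grip":4},{"slide":[0,0,0.05],"turn":0,"grip":4},{"slide":[0,0,0.05],"turn":0,"grip":4}]'; python3 -m inch '[{"slide":[0,0,0.05],"turn":0,"grip":4},{"slide":[0,0,0.05],"turn":0,"grip":4},{"slide":[0,0,0.05],"turn":0,"grip":4}]'; python3 -m inch '[{"slide":[0,0,0.05],"turn":0,"grip":4},{"slide":[0,0,0.05],"turn":0,"grip":4},{"slide":[0,0,0.05],"turn":0,"grip":4}]'
```

```text
time: 13.65
eef_pos: [0.5124, -0.021, 0.0293]
tcp_rot: [0.674, 0.739, -0.0, -0.0]
contact_force: [-0.2, 0.5, -1.7]
opening: 0.551
finger_force: 63.1
time: 13.95
eef_pos: [0.5124, -0.021, 0.0288]
tcp_rot: [0.674, 0.739, -0.0, -0.0]
contact_force: [-0.8, -0.2, -0.5]
opening: 0.552
finger_force: 63.1
time: 14.25
eef_pos: [0.5126, -0.021, 0.0286]
tcp_rot: [0.674, 0.739, 0.0, 0.0]
contact_force: [-1.7, -0.5, 0.8]
opening: 0.553
finger_force: 63.3
```

Plate contact is light. Slide toward the fence (tool +y).

```bash
python3 -m inch '[{"slide":[0,0.1,0],"turn":0,"grip":4},{"slide":[0,0.3,0],"turn":0,"grip":4},{"slide":[0,0.5,0],"turn":0,"grip":4},{"slide":[0,0.6,0],"turn":0,"grip":4},{"slide":[0,0.6,0],"turn":0,"grip":4},{"slide":[0,0.6,0],"turn":0,"grip":4}]'
python3 -m inch '[{"slide":[0,0.1,0],"turn":0,"grip":4},{"slide":[0,0.15,0],"turn":0,"grip":4},{"slide":[0,0.15,0],"turn":0,"grip":4},{"slide":[0,0.15,0],"turn":0,"grip":4}]'
```

```text
time: 14.85
eef_pos: [0.5189, -0.0205, 0.0286]
tcp_rot: [0.674, 0.739, 0.0, 0.0]
contact_force: [-0.5, -0.8, 4.0]
opening: 0.552
finger_force: 63.7
time: 15.25
eef_pos: [0.52, -0.0204, 0.0286]
tcp_rot: [0.674, 0.739, -0.0, 0.0]
contact_force: [-2.1, -0.8, 5.3]
opening: 0.552
finger_force: 63.9
```

```bash
python3 -m inch '[{"slide":[0,0.1,0],"turn":0,"grip":4},{"slide":[0,0.1,0],"turn":0,"grip":4},{"slide":[0,0.1,0],"turn":0,"grip":4}]';python3 -m inch '[{"slide":[0,0.1,0],"turn":0,"grip":4},{"slide":[0,0.1,0],"turn":0,"grip":4},{"slide":[0,0.1,0],"turn":0,"grip":4}]'
```

```text
time: 15.55
eef_pos: [0.521, -0.0203, 0.0286]
tcp_rot: [0.674, 0.739, -0.0, 0.0]
contact_force: [-1.9, 0.5, 5.0]
opening: 0.552
finger_force: 63.8
time: 15.85
eef_pos: [0.522, -0.0201, 0.0286]
tcp_rot: [0.674, 0.739, 0.0, 0.0]
contact_force: [-2.5, -0.2, 4.8]
opening: 0.551
finger_force: 63.8
```

```bash
python3 -m inch '[{"slide":[0,0.1,0],"turn":0,"grip":4},{"slide":[0,0.1,0],"turn":0,"grip":4},{"slide":[0,0.1,0],"turn":0,"grip":4}]';python3 -m inch '[{"slide":[0,0.1,0],"turn":0,"grip":4},{"slide":[0,0.1,0],"turn":0,"grip":4},{"slide":[0,0.1,0],"turn":0,"grip":4}]';python3 -m inch '[{"slide":[0,0.1,0],"turn":0,"grip":4},{"slide":[0,0.1,0],"turn":0,"grip":4},{"slide":[0,0.1,0],"turn":0,"grip":4}]'
```

```text
time: 16.15
eef_pos: [0.523, -0.0201, 0.0286]
tcp_rot: [0.674, 0.739, -0.0, 0.0]
contact_force: [-1.8, -0.2, 4.4]
opening: 0.547
finger_force: 63.8
time: 16.45
eef_pos: [0.5238, -0.02, 0.0286]
tcp_rot: [0.674, 0.739, -0.0, -0.0]
contact_force: [-2.6, -1.0, 6.7]
opening: 0.551
finger_force: 64.1
time: 16.75
eef_pos: [0.5238, -0.02, 0.0287]
tcp_rot: [0.674, 0.739, -0.001, -0.001]
contact_force: [-6.4, -1.1, 9.7]
opening: 0.549
finger_force: 64.4
```

Fence found at TCP x of about 523.8. Ease off and slide toward the left stop (tool +x).

```bash
python3 -c "
from plant import ctrl;print(ctrl.get_state()['wrist_torque'].round(3))"
python3 -m inch '[{"slide":[0,-0.1,-0.03],"turn":0,"grip":4},{"slide":[0.2,-0.1,-0.03],"turn":0,"grip":4},{"slide":[0.4,-0.1,-0.03],"turn":0,"grip":4},{"slide":[0.6,-0.1,-0.03],"turn":0,"grip":4},{"slide":[0.6,-0.1,-0.03],"turn":0,"grip":4},{"slide":[0.6,-0.1,-0.03],"turn":0,"grip":4}]'
python3 -m inch '[{"slide":[0.1,0,0],"turn":0,"grip":4},{"slide":[0.15,0,0],"turn":0,"grip":4},{"slide":[0.15,0,0],"turn":0,"grip":4}]';python3 -m inch '[{"slide":[0.1,0,0],"turn":0,"grip":4},{"slide":[0.1,0,0],"turn":0,"grip":4},{"slide":[0.1,0,0],"turn":0,"grip":4}]'
```

```text
[-0.129  0.842 -0.029]
time: 17.35
eef_pos: [0.5232, -0.0139, 0.0286]
tcp_rot: [0.674, 0.739, -0.0, -0.0]
contact_force: [-3.3, -2.4, 4.3]
opening: 0.555
finger_force: 63.7
time: 17.65
eef_pos: [0.5231, -0.0126, 0.0287]
tcp_rot: [0.674, 0.739, -0.0, -0.0]
contact_force: [-3.0, -3.8, 4.5]
opening: 0.547
finger_force: 63.7
time: 17.95
eef_pos: [0.523, -0.0116, 0.0287]
tcp_rot: [0.674, 0.739, -0.0, -0.0]
contact_force: [-2.0, -3.9, 5.0]
opening: 0.549
finger_force: 63.7
```

```bash
python3 -m inch '[{"slide":[0.1,0,0],"turn":0,"grip":4},{"slide":[0.1,0,0],"turn":0,"grip":4},{"slide":[0.1,0,0],"turn":0,"grip":4}]';python3 -m inch '[{"slide":[0.1,0,0],"turn":0,"grip":4},{"slide":[0.1,0,0],"turn":0,"grip":4},{"slide":[0.1,0,0],"turn":0,"grip":4}]'
```

```text
time: 18.25
eef_pos: [0.5229, -0.0106, 0.0286]
tcp_rot: [0.674, 0.739, -0.0, -0.0]
contact_force: [-3.1, -2.2, 5.1]
opening: 0.551
finger_force: 63.7
time: 18.55
eef_pos: [0.5229, -0.0103, 0.0287]
tcp_rot: [0.674, 0.739, -0.001, 0.0]
contact_force: [-4.0, -6.1, 4.6]
opening: 0.556
finger_force: 63.8
```

Left stop found. Push further on both.

```bash
python3 -m inch '[{"slide":[0.05,0.05,0],"turn":0,"grip":4},{"slide":[0.1,0.1,0],"turn":0,"grip":4},{"slide":[0.1,0.1,0],"turn":0,"grip":4},{"slide":[0.1,0.1,0],"turn":0,"grip":4}]';python3 -m inch '[{"slide":[0.05,0.05,0],"turn":0,"grip":4},{"slide":[0.1,0.1,0],"turn":0,"grip":4},{"slide":[0.1,0.1,0],"turn":0,"grip":4},{"slide":[0.1,0.1,0],"turn":0,"grip":4},{"slide":[0.1,0.1,0],"turn":0,"grip":4}]'
python3 -c "
from h import *
go(513.5,-22,29,5.2);print(ctrl.get_state()['wrist_torque'].round(3))
p,d=ctrl.read_camera('side');cv2.imwrite('pics/s2.png',p[180:310,230:390,::-1].repeat(4,0).repeat(4,1))"
```

```text
time: 18.95
eef_pos: [0.5229, -0.0103, 0.0287]
tcp_rot: [0.674, 0.739, -0.002, 0.0]
contact_force: [-7.0, -10.3, 7.3]
opening: 0.549
finger_force: 64.2
time: 19.45
eef_pos: [0.523, -0.0102, 0.0288]
tcp_rot: [0.674, 0.739, -0.004, -0.0]
contact_force: [-10.1, -13.2, 10.5]
opening: 0.553
finger_force: 64.5
slide [-1.09 -1.05 -0.01] turn 0.002 | f [-10.1 -13.2  10.5] open 0.553 ff 64.5 t 19.45 yaw 5.310000000000002
[-2.107  1.534 -0.19 ]
```

View pics/s2.png

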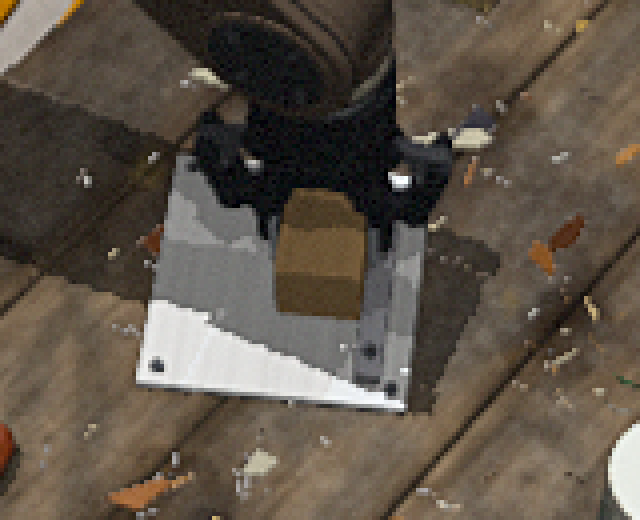

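The picture shows the blank flat on the plate, flush against the fence (crop 370,290). The contact positions match the computed home (TCP 523.0, -10.2; expected about 522.8, -11), and its yaw matches the jig's at 5.3° against about 5.2°. I'll let it settle and confirm before handing in.

```bash
python3 -m inch '[{"slide":[0,0,0],"turn":0,"grip":4},{"slide":[0,0,0],"turn":0,"grip":4},{"slide":[0,0,0],"turn":0,"grip":4},{"slide":[0,0,0],"turn":0,"grip":4},{"slide":[0,0,0],"turn":0,"grip":4},{"slide":[0,0,0],"turn":0,"grip":4},{"slide":[0,0,0],"turn":0,"grip":4},{"slide":[0,0,0],"turn":0,"grip":4}]' && python3 -c "
from plant import ctrl
s=ctrl.get_state();f=s['contact_force'];print(f)
if f[0]<-6 and f[1]<-7: print(ctrl.sign_off())"
```

```text
time: 20.3
eef_pos: [0.523, -0.0102, 0.0288]
tcp_rot: [0.674, 0.739, -0.004, -0.0]
contact_force: [-10.1, -13.7, 10.1]
opening: 0.553
finger_force: 64.5
[-10.07627848 -13.73330598  10.06152153]
the job is handed in; nothing more can be done
None
```

I handed the job in at 20.3 s: the drilled block is flat and released in the formerly empty tray, about 1 mm from its centre, and the blank is held in the jig corner, pressing roughly 10 N on the far fence and 13 N on the left stop (wrist readings, part of it friction); no verdict came back.

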